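# Turn a hand printing block face up in the inking corner

## Task

The wooden printing block is lying on its carved face on the rubber-faced inking board. It is too wide to grip: tip it over on its edges, a quarter turn at a time and without lifting it clear of the board, until the carved face is up, then slide it snug and square into the corner of the two beech fences, ready for the roller. Keep the gripper off the carved middle of that face (its plain wooden border may be pushed), and leave the other things on the bench where they are.

Things in the scene. Friction and masses are not known exactly. Their poses are not given: they have to be found in the camera images.
- block: Hand printing block of laminated beech, 100 x 100 mm by 90 mm thick, 0.5 to 0.8 kg. Origin at its centre. Its z axis runs through the 90 mm thickness: carved face on the -z side, plain back on the +z side; x and y are square to the 100 mm sides. Starts carved face down. On the rubber (friction 0.8 to 1.15) it tips when pushed near its top and slides (4 to 10 N) when pushed below about 30 mm.
- face (a point): Centre of the block's carved face, 45 mm from the block's centre; axes as the block's, so z points into the block. The middle, 64 x 64 mm, dark green with a cream flower, must not be touched; the plain beech border round it, 18 mm wide and flush with it, may be pressed, as may the sides and the back (which shows two dark brown finger grips joined by a slot).
- board: Inking board, fixed to the bench: plywood 330 (x) x 640 (y) mm with a dark grey rubber facing of 310 x 610 mm; the top of the rubber is 15 mm above the bench. Its origin is the centre of its underside; x points away from the robot, y to the left. A gouge lies along its near edge, about the middle.
- corner (a point): Inner corner of the two beech fences on the board, at the level of the rubber; axes as the board's. The far fence runs from here 85 mm towards -y, the left fence 85 mm towards -x; each is 20 mm thick, outside this point, and stands 22 mm above the rubber. Seated home, the block's centre is 50 mm from here in -x and 50 mm in -y.
- gouge: Cutting gouge, wooden palm handle and steel blade, 115 mm long, 26 mm high, lying on the board's near edge; to be left alone. Origin on its underside, 5 mm from the handle's front end.
- brayer: Ink roller with a red handle, 185 mm long, roller 110 mm wide, 42 mm high, on the bench left of the board; to be left alone. Origin under the fork, between roller and handle.
- ink_tin: Ink tin, 84 mm across, 70 mm high, on the bench beyond the board; to be left alone. Origin under its centre.
- baren: Dark wooden rubbing disc with a knob, 110 mm across, 40 mm high, on the bench beyond the board; to be left alone. Origin under its centre.
- ink_knife: Ink spatula, steel blade and wooden handle, 200 mm long, lying crosswise on the bench beyond the board; to be left alone.
- furniture: Steel I-section spacing bar, 150 x 36 x 24 mm, on the bench to the right; to be left alone. Origin under its centre.
- sorts_box: Blue divided plastic box, 130 x 170 x 45 mm, on the bench to the right; to be left alone. Origin under its centre.
Not all that is in view belongs to the job. Several things have the shape of the block; the one meant has the colours described above.

How it is judged:
On the way, in this order (a step that is already met when the one before it is completed fails the run):
1. the block rests on one of its plain sides, a quarter turn from the start (within 0.08 rad) (angle between block's own z axis and vertical between 1.49 and 1.65 rad and angular speed of block below 0.3 rad/s), for 0.2 s.
2. the block rests on its back with the carved face up (within 0.08 rad) (angle between block's own z axis and vertical above 3.06 rad and angular speed of block below 0.3 rad/s), for 0.2 s.
At the end, for the whole second after the job is handed in: The block lies still on its back, flat on the rubber, carved face up, its sides against both fences: centre within 5.5 mm of touching position from each fence and square to them within 0.05 rad (angle between block's own z axis and vertical above 3.08 rad and x of block in the frame of corner between -0.0555 and -0.0475 m and y of block in the frame of corner between -0.0555 and -0.0475 m and z of block in the frame of corner below 0.049 m and (angle between the x axis of block and the x axis of board, either way round below 0.05 rad or angle between the x axis of block and the y axis of board, either way round below 0.05 rad) and linear speed of block below 0.01 m/s and angular speed of block below 0.1 rad/s).
It fails at once if the robot presses on the carved middle of the printing face (over 1 N) (contact force between any of the fingers, the arm and carving above 1 N).
It fails at once if the block is lifted clear of the board (its centre over 110 mm above the bench) (height (world z) of block above 0.11 m).
It fails at once if one of the other things on the bench is moved by more than 20 mm (distance of any of gouge, brayer, ink_tin, baren, ink_knife, furniture, sorts_box from where it was at the start of the episode above 0.02 m).
It also fails if it takes over 72 s, if anything falls off the work surface, if the arm or the gripper's body presses on something with over 40 N, if the wrist force passes 120 N, or if a joint passes its speed limit or range.

## Robot

A 6-joint arm with a two-finger parallel gripper is mounted at the origin on the work surface. World frame = base frame: x ahead of the robot, y to its left, z up, the work surface at z = 0. Lengths are in m, angles in rad, forces in N, time in s.
With the tool pointing down it reaches from about 0.275 to 0.85 m from the base axis. Payload 19 kg.
Tool frame: the origin (TCP) lies between the finger pads; the fingertips stand manip.tips_ahead ahead of it and the grasp point (between the pads) lies 11 mm behind it (manip.tips_ahead is the distance from the TCP to the fingertips, in m); z points along the fingers, y is the line along which they close (so a half turn about z gives the same grasp; the last joint's range is limited). The gripper opens to 85 mm and grips with 20 to 120 N. Pads are 22 mm wide; open, the fingers measure 114 mm over their backs; the gripper's body (76 mm by 85 mm) begins 54 mm behind the grasp point. The pads swing forward as they close: fully open they stand 13 mm farther back than shut.
Start: joints at [-1.317, 0.15, 1.437, -0, 1.554, -0.134], TCP at [0.217, -0.532, 0.239] pointing down, gripper open.
Joint ranges: [-2.8, 2.8], [-0.68, 2.1], [0.12, 2.68], [-1.39, 4.53], [0.16, 2.79], [-2.81, 2.81]. Speed limits (rad/s): [1.89, 1.89, 2.22, 3.01, 3.01, 3.01].

## Interface

Orientations are given as a rotation vector (axis times angle).
In Python, from workcell import manip gives the robot as it stands. Calls block until the motion is done:
- manip.movep(position, orientation): joint-space move of the TCP to a pose.
- manip.move_straight(position, orientation=None, v=0.15, guard=None): straight line of the TCP; orientation=None keeps the orientation; v is the mean speed in m/s. With guard (N) it stops when the force on the tool has changed by that much, and returns True; else False.
- manip.movej(angles): joint-space move.
- manip.move_gripper(opening, grasp_force=None): finger opening in m; grasp_force is the grip in N (None keeps the last); returns when the fingers have stopped.
- manip.wait(seconds).
- manip.ik(position, orientation): joint angles nearest the present ones, or None.
- manip.sense(): the state.
- manip.read_camera(name): name is "scene" or "top" or "wrist"; returns a dict with "img" (480x640x3 uint8, red, green, blue), "camera_matrix" (3x3 intrinsics, pixels), "cam_to_world" (4x4, takes a point from camera to world coordinates); the wrist camera has in their place "hand_eye" (4x4, takes a point from camera to tool coordinates, whose origin is the TCP and whose axes are the flange's). Camera axes: x right, y down, z forward; pixel columns grow to the right and rows downward; lengths in m; the calibration is good to about 2 mm. The wrist camera is an equidistant fisheye: a pixel r from the principal point sees the ray r / f radians off the axis. A picture is of the moment at which its call begins: read the wrist's pose just before it. There is no depth.
A pose or a line that the arm cannot do raises manip.IKError and nothing moves.
- manip.hand_in(): hands the job in; it is judged then, once.
Trained networks look in a picture, given as the dict that the camera call returned (one of the last four; its "shot" number tells which), for a name from the list of things; names that differ only in an ending like _2 or _b are one class to them, and where a whole thing is asked for, a point or a joint stands for the part that bears it (a point fixed in the world has none). Each returns a list of dicts, best first, with "score" (0 to 1); they miss things now and then, are a little off and sometimes report something else, mostly with a low value. They report only what shows in the picture. A call takes as long as a camera call. They do not tell look-alikes from the thing itself.
- manip.regions_of(picture, name): "region" (480x640 bool, what is visible of it) and "location" ([column, row] in pixels, amid what is visible of it).
The state is a dict: "time": time; "q": joint angles; "dq": joint speeds; "effort": joint torques, N m; "ee_pos": TCP position; "eef_rot": TCP orientation; "wrist_force": force on the tool from outside, world axes, zero at the start; "wrist_torque": the same for the moment, N m; "finger_gap": finger opening in m; "gripper_force": force on a finger pad.
Only numpy, scipy, OpenCV 4.12 (cv2) and the standard library are available. Lean on these libraries where they do the work, as an engineer would, in place of code of your own. Each camera call takes 0.05 s, during which the arm holds its last target. There are 200 camera calls.

## Working session

There is one attempt and no reset: what is moved stays moved. The work goes in short steps, each a Python script; the robot and the scene stay as the last script left them, time stands still between calls to the robot, and variables do not carry over. Pictures are saved under pics/ and viewed, at most 10 in all, crops included, and the job is handed in when it is done.

```bash
ls; mkdir -p pics
python3 - <<'E'
from workcell import manip
import cv2, numpy as np
print(manip.tips_ahead)
ims={}
for n in ["scene","top"]:
    p=manip.read_camera(n); ims[n]=p
    cv2.imwrite(f"pics/{n}0.png",p["img"][:,:,::-1])
    print(n,p["camera_matrix"].round(1).tolist(),p["cam_to_world"].round(3).tolist())
    for k in ["block","board","gouge"]:
        for r in manip.regions_of(p,k)[:4]:
            ys,xs=np.where(r["region"]); print(n,k,round(r["score"],2),r["location"],xs.min(),xs.max(),ys.min(),ys.max())
s=manip.sense();print(s["time"],s["ee_pos"],s["eef_rot"])
E
```

```text
pics
0.008
scene [[506.4, 0.0, 315.5], [0.0, 506.4, 237.9], [0.0, 0.0, 1.0]] [[-0.794, 0.494, -0.354, 0.953], [0.608, 0.653, -0.452, 0.584], [0.008, -0.574, -0.819, 1.158], [0.0, 0.0, 0.0, 1.0]]
scene block 0.95 [268.7, 108.5] 247 291 85 134
scene block 0.69 [270.9, 217.2] 244 296 189 248
scene block 0.57 [333.9, 133.9] 313 355 109 157
scene block 0.56 [454.2, 279.4] 424 475 249 307
scene board 0.84 [300.4, 278.3] 190 414 160 387
scene board 0.59 [180.5, 161.5] 149 214 133 193
scene gouge 0.47 [335.8, 224.7] 328 351 216 245
top [[613.3, 0.0, 323.0], [0.0, 613.3, 237.8], [0.0, 0.0, 1.0]] [[-0.026, -0.987, 0.157, 0.223], [-0.999, 0.029, 0.019, -0.038], [-0.023, -0.157, -0.987, 1.619], [0.0, 0.0, 0.0, 1.0]]
top block 0.97 [374.7, 208.8] 355 397 188 232
top block 0.97 [212.3, 313.8] 184 242 288 343
top block 0.95 [527.2, 300.3] 499 553 281 318
top block 0.81 [445.6, 333.5] 420 467 321 348
top board 0.8 [328.5, 213.1] 211 455 148 281
top gouge 0.66 [335.1, 267.0] 308 348 262 271
0.4 [ 0.21742614 -0.53222692  0.23920744] [-3.08244986e+00 -6.05361753e-01  7.37723489e-06]
```

View pics/top0.png

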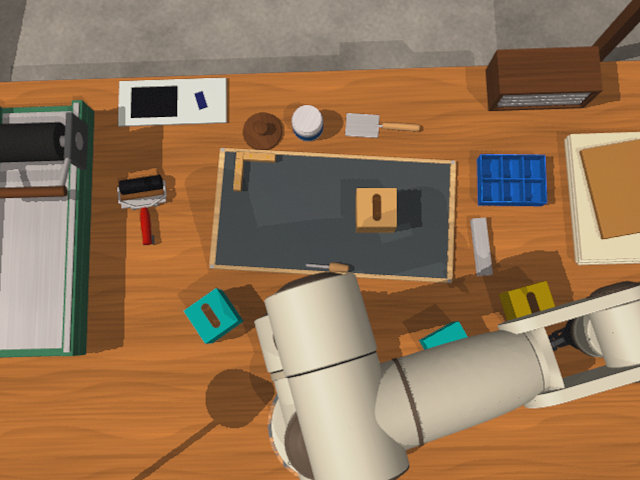

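View pics/scene0.png

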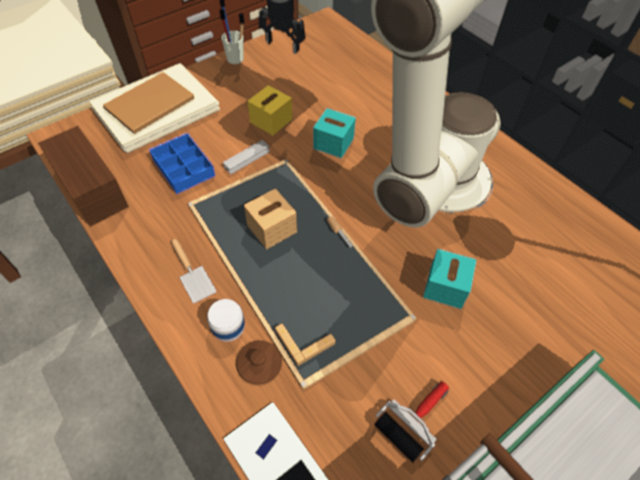

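The block with beech colours is at about (376,208) in the top view. The fence corner is near (243,161), the gouge near (330,267), and the teal and olive blocks are decoys. Next I fit the box models to the masks and rectify the fence area.

```bash
cat > h.py <<'E'
from workcell import manip
import cv2, numpy as np
from scipy.optimize import minimize
from scipy.spatial.transform import Rotation as R
def proj(p,P):
    T=np.linalg.inv(p["cam_to_world"]); q=np.asarray(P)@T[:3,:3].T+T[:3,3]
    q=q@p["camera_matrix"].T; return q[:,:2]/q[:,2:]
def box(x,y,yaw,l,w,z0,z1):
    c,s=np.cos(yaw),np.sin(yaw)
    return np.array([[x+c*a-s*b,y+s*a+c*b,z] for a in(-l/2,l/2) for b in(-w/2,w/2) for z in(z0,z1)])
def fit_box(p,mask,l,w,z0,z1,x0):
    m=cv2.convexHull(np.argwhere(mask)[:,::-1].astype(np.int32))
    S=4; big=np.zeros((480*S,640*S),np.uint8); cv2.fillConvexPoly(big,(m*S+S//2).astype(np.int32),1)
    def cost(v):
        h=cv2.convexHull(proj(p,box(*v[:2],v[2]/3,l,w,z0,z1)).astype(np.float32))
        b=np.zeros_like(big); cv2.fillConvexPoly(b,(h*S+S/2).round().astype(np.int32),1)
        return float((b!=big).sum())/S/S
    x0=np.array(x0,float)
    r=minimize(cost,x0,method="Nelder-Mead",options=dict(initial_simplex=np.vstack([x0]+[x0+d for d in np.diag([.02,.02,.15])]),xatol=2e-4,fatol=.1))
    return np.array([r.x[0],r.x[1],r.x[2]/3]),r.fun
def unproj(p,uv,z):
    d=p["cam_to_world"][:3,:3]@np.linalg.solve(p["camera_matrix"],[uv[0],uv[1],1]); o=p["cam_to_world"][:3,3]
    return o+d*(z-o[2])/d[2]
def rectify(p,z,x,y,mm=0.5):  # picture of plane z, up=+x, left=+y
    W=int((y[1]-y[0])*1000/mm);H=int((x[1]-x[0])*1000/mm)
    w=[[x[1],y[1],z],[x[1],y[0],z],[x[0],y[0],z],[x[0],y[1],z]]
    M=cv2.getPerspectiveTransform(proj(p,w).astype(np.float32),np.float32([[0,0],[W,0],[W,H],[0,H]]))
    return cv2.warpPerspective(p["img"],M,(W,H),flags=cv2.INTER_CUBIC)
E
python3 - <<'E'
from h import *
p=manip.read_camera("top")
for n,d,near in [("block",(.1,.1,.015,.105),(376,208)),("board",(.33,.64,0,.015),(330,213))]:
    r=min(manip.regions_of(p,n),key=lambda r:np.hypot(*(np.array(r["location"])-near)))
    g=unproj(p,r["location"],d[3]); print(n,fit_box(p,r["region"],*d,[g[0],g[1],0]), r["region"].sum())
c=unproj(p,(243,161),.037); print("corner~",c)
x=(c[0]-.12,c[0]+.05);y=(c[1]-.13,c[1]+.07); print(x,y)
im=rectify(p,.037,x,y,.25); cv2.imwrite("pics/rect.png",im[:,:,::-1])
for k in ["gouge","ink_tin","baren","brayer"]:
    r=manip.regions_of(p,k)[:1]; print(k,[unproj(p,q["location"],.02).round(3) for q in r])
E
```

```text
block (array([ 0.54063434, -0.14519297,  0.0104355 ]), np.float64(125.125)) 1788
board (array([ 0.5442865 , -0.03530429, -0.08881806]), np.float64(148.0)) 27051
corner~ [0.68943069 0.20179486 0.037     ]
(np.float64(0.5694306889925674), np.float64(0.7394306889925675)) (np.float64(0.07179486337005447), np.float64(0.2717948633700545))
gouge [array([ 0.407, -0.038,  0.02 ])]
ink_tin [array([0.804, 0.019, 0.02 ])]
baren [array([0.769, 0.148, 0.02 ])]
brayer [array([0.607, 0.476, 0.02 ])]
```

View pics/rect.png

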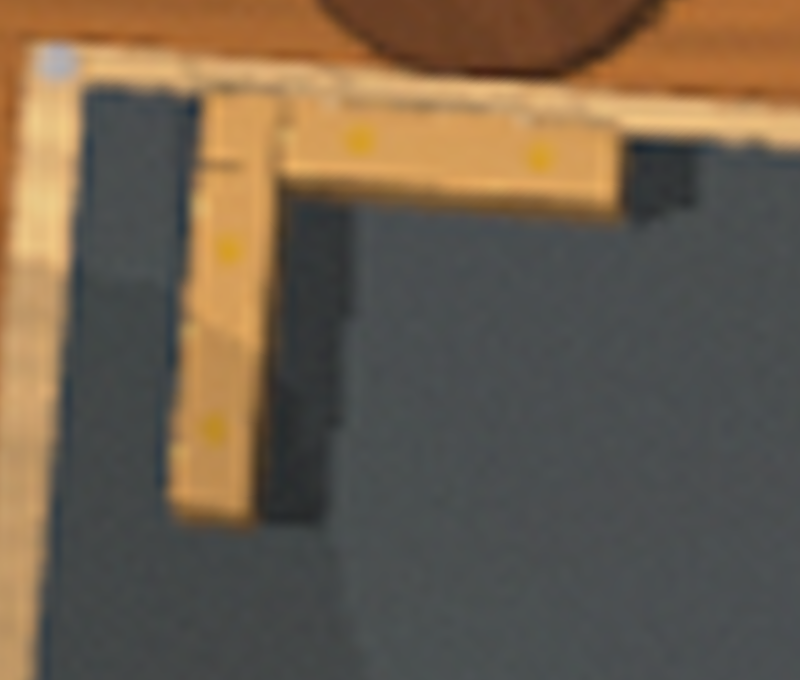

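The rectified fence shows its inner corner at pixel (281,190), which gives (0.692, 0.2015). Its yaw is about -0.075, and the inner edges are 85 mm long as they should be. Next I refine the block's yaw.

Run:
```python
from h import *
p=manip.read_camera("top")
im=rectify(p,.105,(.46,.62),(-.245,-.045),.25); cv2.imwrite("pics/rect2.png",im[:,:,::-1])
hsv=cv2.cvtColor(im,cv2.COLOR_RGB2HSV); m=((hsv[...,1]>70)&(hsv[...,2]>150)).astype(np.uint8)
m=cv2.morphologyEx(m,cv2.MORPH_CLOSE,np.ones((61,61)))
c=max(cv2.findContours(m,0,2)[0],key=cv2.contourArea); print(cv2.minAreaRect(c))
for tilt in (.5,.6):
  for x,y,z in [(.54,-.23,.1),(.54,-.1,.15),(.64,.05,.05),(.5,.14,.05),(.6,.15,.05)]:
    for dirn in (0,1):
      for s in (1,-1):
        d=np.array([np.sin(tilt)*dirn,np.sin(tilt)*(1-dirn),-np.cos(tilt)])
        ty=s*np.array([1-dirn,dirn,0.]); tx=np.cross(ty,d)
        q=manip.ik([x,y,z],R.from_matrix(np.c_[tx,ty,d]).as_rotvec()); print(tilt,x,y,dirn,s,None if q is None else np.round(q,2))
```

```text
((394.5101318359375, 324.6734619140625), (407.65850830078125, 401.44757080078125), 1.7829506397247314)
0.5 0.54 -0.23 0 1 [-0.73  0.43  1.44  0.37  1.61 -0.78]
0.5 0.54 -0.23 0 -1 [-0.73  0.43  1.44  0.37  1.61  2.36]
0.5 0.54 -0.23 1 1 [-0.7   0.03  1.95  0.44  0.82 -2.52]
0.5 0.54 -0.23 1 -1 [-0.7   0.03  1.95  0.44  0.82  0.62]
0.5 0.54 -0.1 0 1 [-0.56  0.27  1.56  0.42  1.6  -0.61]
0.5 0.54 -0.1 0 -1 [-0.56  0.27  1.56  0.42  1.6   2.53]
0.5 0.54 -0.1 1 1 [-0.44 -0.14  1.99  0.28  0.85 -2.15]
0.5 0.54 -0.1 1 -1 [-0.44 -0.14  1.99  0.28  0.85  0.99]
0.5 0.64 0.05 0 1 [-0.28  0.46  1.52  0.49  1.34 -0.43]
0.5 0.64 0.05 0 -1 [-0.28  0.46  1.52  0.49  1.34  2.71]
0.5 0.64 0.05 1 1 [-0.05  0.18  1.9   0.05  0.56 -1.66]
0.5 0.64 0.05 1 -1 [-0.05  0.18  1.9   0.05  0.56  1.48]
0.5 0.5 0.14 0 1 [-0.18  0.19  1.88  0.53  1.21 -0.4 ]
0.5 0.5 0.14 0 -1 [-0.18  0.19  1.88  0.53  1.21  2.74]
0.5 0.5 0.14 1 1 [ 0.18 -0.06  2.16 -0.16  0.56 -1.28]
0.5 0.5 0.14 1 -1 [ 0.18 -0.06  2.16 -0.16  0.56  1.86]
0.5 0.6 0.15 0 1 [-0.13  0.37  1.64  0.53  1.24 -0.33]
0.5 0.6 0.15 0 -1 [-0.13  0.37  1.64  
[... 554 characters left out ...]
-0.18  2.06  0.39  0.75  0.88]
0.6 0.64 0.05 0 1 [-0.31  0.49  1.51  0.58  1.38 -0.5 ]
0.6 0.64 0.05 0 -1 [-0.31  0.49  1.51  0.58  1.38  2.64]
0.6 0.64 0.05 1 1 [-0.06  0.15  1.98  0.08  0.42 -1.69]
0.6 0.64 0.05 1 -1 [-0.06  0.15  1.98  0.08  0.42  1.45]
0.6 0.5 0.14 0 1 [-0.23  0.22  1.89  0.62  1.25 -0.49]
0.6 0.5 0.14 0 -1 [-0.23  0.22  1.89  0.62  1.25  2.65]
0.6 0.5 0.14 1 1 [ 0.19 -0.09  2.22 -0.26  0.43 -1.18]
0.6 0.5 0.14 1 -1 [ 0.19 -0.09  2.22 -0.26  0.43  1.96]
0.6 0.6 0.15 0 1 [-0.17  0.4   1.65  0.62  1.27 -0.42]
0.6 0.6 0.15 0 -1 [-0.17  0.4   1.65  0.62  1.27  2.73]
0.6 0.6 0.15 1 1 [ 0.17  0.12  2.01 -0.23  0.43 -1.22]
0.6 0.6 0.15 1 -1 [ 0.17  0.12  2.01 -0.23  0.43  1.92]
```

View pics/rect2.png

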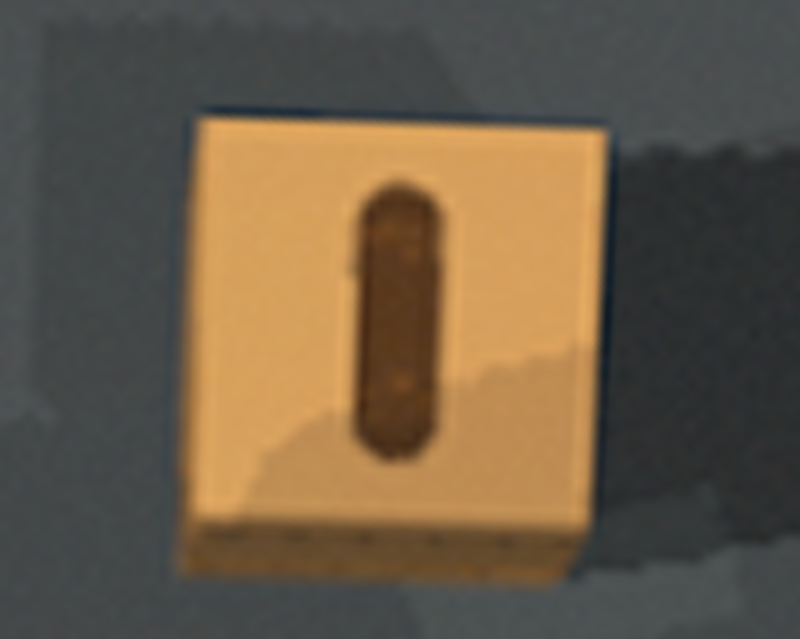

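The block's top corners are at (197,118), (608,128), (590,525) and (190,520). That puts its centre at (0.539, -0.144) with yaw about -0.03. Next I touch its top to calibrate the fingertip height, then find the -y face.

```bash
cat >> h.py <<'E'
TILT=.5
def orient(yaw,tilt=TILT):   # yaw = heading of push direction u
    u=np.array([np.cos(yaw),np.sin(yaw),0]); d=np.sin(tilt)*u-np.cos(tilt)*np.array([0,0,1])
    ty=np.array([u[1],-u[0],0]); return np.c_[np.cross(ty,d),ty,d],u
def tcp(contact,yaw,tips,lead=1,tilt=TILT):  # TCP for the leading (or trailing) tip edge at contact
    M,u=orient(yaw,tilt); return np.asarray(contact)-tips*M[:,2]-lead*.011*M[:,0], R.from_matrix(M).as_rotvec()
def lead_point(tips,yaw,tilt=TILT):
    M,u=orient(yaw,tilt); return manip.sense()["ee_pos"]+tips*M[:,2]+.011*M[:,0]
E
python3 - <<'E'
from h import *
c=np.array([.539,-.144,0]); yaw=np.pi/2-.03; u=orient(yaw)[1]
manip.move_gripper(.05)
P,o=tcp(c-u*.025+[0,0,.135],yaw,.005,-1)
manip.movep(P+[0,-.04,.06],o); manip.movep(P,o)
print(manip.move_straight(P-[0,0,.045],v=.03,guard=3)); s=manip.sense()
tips=(s["ee_pos"][2]-.105-.011*np.sin(TILT))/np.cos(TILT); print("tips",tips,s["wrist_force"],s["finger_gap"],s["time"])
manip.move_straight(s["ee_pos"]+[0,0,.02])
P,o=tcp(c-u*.09+[0,0,.125],yaw,tips); manip.move_straight(P)
P,o=tcp(c-u*.07+[0,0,.093],yaw,tips); manip.move_straight(P)
print(manip.move_straight(P+u*.04,v=.03,guard=2)); L=lead_point(tips,yaw); print(L,(L-c)@u,manip.sense()["wrist_force"],manip.sense()["time"])
E
```

```text
True
tips 0.0029731854152611676 [-1.36944577 -1.00315254  8.48943306] 0.050027831536340904 4.325
True
[ 0.53742779 -0.19537415  0.09287387] -0.051398189180794064 [ 0.00587372 -1.13621374  0.88947348] 6.45
```

```bash
cat >> h.py <<'E'
def tip_over(L,yaw,tips,w,degs):
    u=orient(yaw)[1]; h=L[2]-.015; piv=L+u*w; piv[2]=.015
    for a in degs:
        t=np.radians(a); C=piv+u*(-w*np.cos(t)+h*np.sin(t)); C[2]+=w*np.sin(t)+h*np.cos(t)
        manip.move_straight(tcp(C,yaw,tips)[0],v=.08)
        print(a,manip.sense()["wrist_force"].round(1))
E
python3 - <<'E'
from h import *
yaw=np.pi/2-.03; L=lead_point(.003,yaw); u=orient(yaw)[1]
tip_over(L,yaw,.003,.1,range(8,57,8))
manip.move_straight(manip.sense()["ee_pos"]-u*.06+[0,0,.03]); manip.wait(.3)
p=manip.read_camera("scene"); cv2.imwrite("pics/s1.png",p["img"][100:340,150:450,::-1])
p=manip.read_camera("top"); im=rectify(p,.115,(.42,.66),(-.22,.1),.5)
cv2.imwrite("pics/t1.png",im[:,:,::-1]); print(manip.sense()["time"])
a=cv2.imread("pics/s1.png");b=cv2.imread("pics/t1.png");b=cv2.resize(b,(400,300))
H=300;a=cv2.resize(a,(375,300));cv2.imwrite("pics/c1.png",np.hstack([a,b]))
E
```

```text
8 [ 0.6 -6.2  2.7]
16 [-0.1 -8.1  5.9]
24 [-0.6 -7.4 10. ]
32 [-0.6 -5.8 13.5]
40 [-1.1 -4.5 16.5]
48 [ 0.1 -0.2 -0.4]
56 [-0.   0.4 -0.2]
10.0667
```

View pics/c1.png

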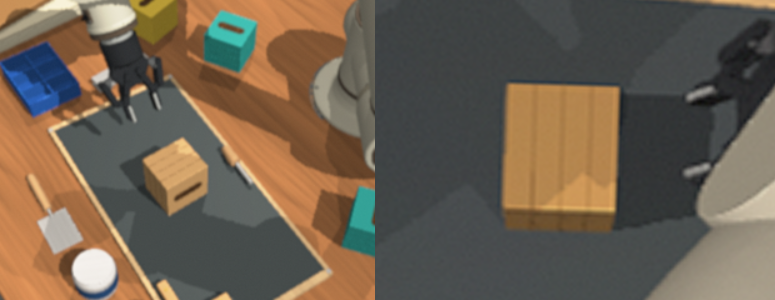

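The block now rests on its side: the grip face points toward the corner (left), the top is plain, and the centre is about (0.543, -0.050). It pivoted without sliding. For the second tip I push the top border strip, z ≈ 0.107 against a border range of 0.097 to 0.115.

Run:
```python
from h import *
yaw=np.pi/2-.03; u=orient(yaw)[1]; c=np.array([.543,-.050,0])
P,o=tcp(c-u*.070+[0,0,.1075],yaw,.003); manip.move_straight(P)
hit=manip.move_straight(P+u*.04,v=.03,guard=2); L=lead_point(.003,yaw); print(hit,L,(L-c)@u,manip.sense()["wrist_force"])
if hit and abs((L-c)@u+.045)<.008:
    w=.09; h=L[2]-.015; piv=L+u*w; piv[2]=.015
    for a in range(6,55,6):
        t=np.radians(a); k=1+.02*a/42; C=piv+k*u*(-w*np.cos(t)+h*np.sin(t)); C[2]+=k*(w*np.sin(t)+h*np.cos(t))
        manip.move_straight(tcp(C,yaw,.003)[0],v=.08); f=manip.sense()["wrist_force"]; print(a,f.round(1))
        if a>30 and np.linalg.norm(f)<1.2: break
    manip.move_straight(manip.sense()["ee_pos"]-u*.05+[0,0,.04]); manip.wait(.3)
p=manip.read_camera("top"); im=rectify(p,.105,(.44,.72),(-.12,.24),.5); cv2.imwrite("pics/t2.png",im[:,:,::-1]); print(manip.sense()["time"])
```

```text
True [ 0.54164007 -0.09521724  0.10739861] -0.04523768383683868 [-0.0576254  -3.74656151  0.56074958]
6 [ 0.3 -5.3  1.9]
12 [ 0.2 -5.6  3.5]
18 [ 0.7 -4.2  5.4]
24 [ 1.3 -3.7  3.9]
30 [ 0.2 -1.1  3.8]
36 [ 0.3  0.5 -0.1]
14.3667
```

View pics/t2.png

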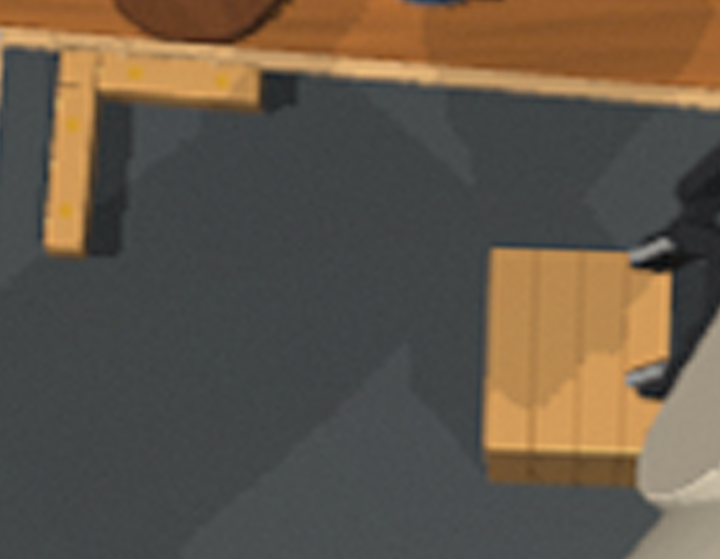

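The second tip failed. The finger slipped over the top edge and the block fell back unmoved on its side, centre about (0.545, -0.05). I'll retry part way and look through the wrist camera at the contact.

Run:
```python
from h import *
yaw=np.pi/2-.03; u=orient(yaw)[1]; c=np.array([.544,-.050,0])
P,o=tcp(c-u*.080+[0,0,.125],yaw,.003); manip.move_straight(P)
P,o=tcp(c-u*.060+[0,0,.1065],yaw,.003); manip.move_straight(P)
hit=manip.move_straight(P+u*.03,v=.02,guard=1.5); L=lead_point(.003,yaw); print(hit,L,(L-c)@u,manip.sense()["wrist_force"])
def snap():
    p=manip.read_camera("wrist"); return p["img"]
A=snap(); w=.09; h=L[2]-.015; piv=L+u*w; piv[2]=.015
np.save("piv.npy",np.r_[piv,h])
for a in (4,8,12,16,20):
    t=np.radians(a); C=piv+u*(-w*np.cos(t)+h*np.sin(t)); C[2]+=w*np.sin(t)+h*np.cos(t)
    manip.move_straight(tcp(C,yaw,.003)[0],v=.06); print(a,manip.sense()["wrist_force"].round(1),(lead_point(.003,yaw)-C).round(4))
B=snap(); p=manip.read_camera("scene")["img"]
cv2.imwrite("pics/w1.png",cv2.resize(np.vstack([np.hstack([A,B]),np.hstack([cv2.resize(p[150:300,200:400],(640,480)),A*0])]),(800,600))[:,:,::-1]); print(manip.sense()["time"])
```

```text
True [ 0.54263135 -0.09551261  0.10645192] -0.045533187711670434 [-0.80023313 -4.50692289  2.27997543]
4 [ 1.1 -5.8  2. ] [ 0.0001 -0.0001  0.0001]
8 [ 1.5 -5.1  4.3] [ 0.0001 -0.0003 -0.0001]
12 [ 0.  -5.3  3.6] [ 0.     -0.0003 -0.0002]
16 [ 1.2 -5.   5.2] [ 0.     -0.0003 -0.0002]
20 [ 0.9 -4.4  6. ] [ 0.0001 -0.0003 -0.0001]
17.875
```

View pics/w1.png

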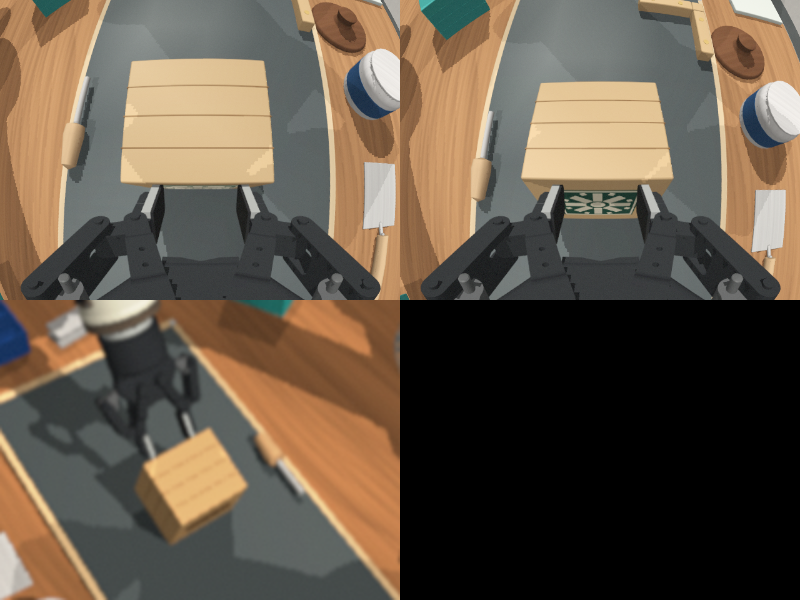

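The wrist view shows the fingertips on the border at the block's top edge, around (553,187) and (645,187) in the right panel, with the carving just below. I'll let the block back down and open the fingers to 72 mm. They then stand on the side borders and clear the carving laterally, so I can push lower.

Run:
```python
from h import *
yaw=np.pi/2-.03; u=orient(yaw)[1]; w=.09; v=np.load("piv.npy"); piv,h=v[:3],v[3]
for a in (12,5,0):
    t=np.radians(a); C=piv+u*(-w*np.cos(t)+h*np.sin(t)); C[2]+=w*np.sin(t)+h*np.cos(t)
    manip.move_straight(tcp(C,yaw,.003)[0],v=.06)
c=np.array([.5422,-.050,0])
P,o=tcp(c-u*.075+[0,0,.112],yaw,.003); manip.move_straight(P)
P=P+[0,0,.05]; manip.move_straight(P); manip.move_gripper(.072)
P,o=tcp(c-u*.02+[0,0,.14],yaw,.0,-1); manip.move_straight(P)
print(manip.move_straight(P-[0,0,.04],v=.03,guard=3)); s=manip.sense()
tips=(s["ee_pos"][2]-.115-.011*np.sin(TILT))/np.cos(TILT); print("tips",tips,s["wrist_force"],s["finger_gap"])
manip.move_straight(s["ee_pos"]+[0,0,.02])
P,o=tcp(c-u*.075+[0,0,.13],yaw,tips); manip.move_straight(P)
P,o=tcp(c-u*.060+[0,0,.098],yaw,tips); manip.move_straight(P)
hit=manip.move_straight(P+u*.03,v=.02,guard=1.5); L=lead_point(tips,yaw); print(hit,L,(L-c)@u,manip.sense()["wrist_force"],manip.sense()["time"])
np.save("L.npy",np.r_[L,tips])
A=manip.read_camera("wrist")["img"]; cv2.imwrite("pics/w2.png",A[60:,:,::-1])
```

```text
True
tips -0.002211564213094953 [-1.00226779 -0.4903804   6.75573256] 0.07183465811011222
True [ 0.54081908 -0.095495    0.09790022] -0.045515945659477204 [-0.14480661 -3.78450746  2.2628764 ] 23.95
```

View pics/w2.png

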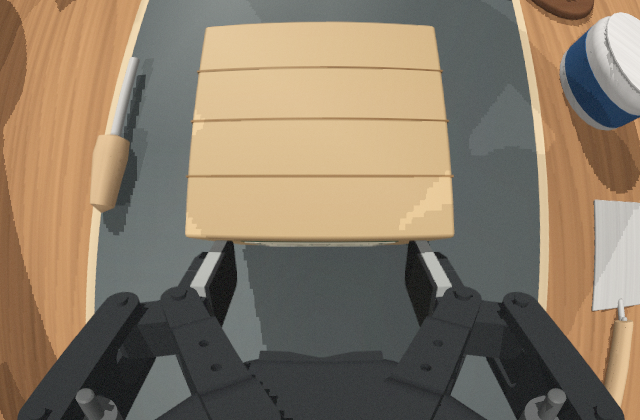

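The fingers are well centred on the block: block edges at columns 186 to 454, inner fingertips at 236 and 405, both outside the carving. Next is the tip.

Run:
```python
from h import *
yaw=np.pi/2-.03; u=orient(yaw)[1]; v=np.load("L.npy"); L,tips=v[:3],v[3]
tip_over(L,yaw,tips,.09,range(6,55,6))
manip.move_straight(manip.sense()["ee_pos"]-u*.06+[0,0,.05]); manip.wait(.2)
p=manip.read_camera("top"); im=rectify(p,.105,(.44,.72),(-.12,.24),.5); cv2.imwrite("pics/t3.png",im[:,:,::-1]); print(manip.sense()["time"])
```

```text
6 [ 0.5 -5.9  2.9]
12 [ 1.4 -4.9  4.3]
18 [ 0.6 -6.3  6.7]
24 [ 0.5 -4.8  8.6]
30 [ 0.5 -2.3  3.5]
36 [ 0.2  0.5 -0.2]
42 [0.1 0.1 0.7]
48 [-0.9  0.1 -0.1]
54 [-0.6 -0.4  0.9]
27.7
```

View pics/t3.png

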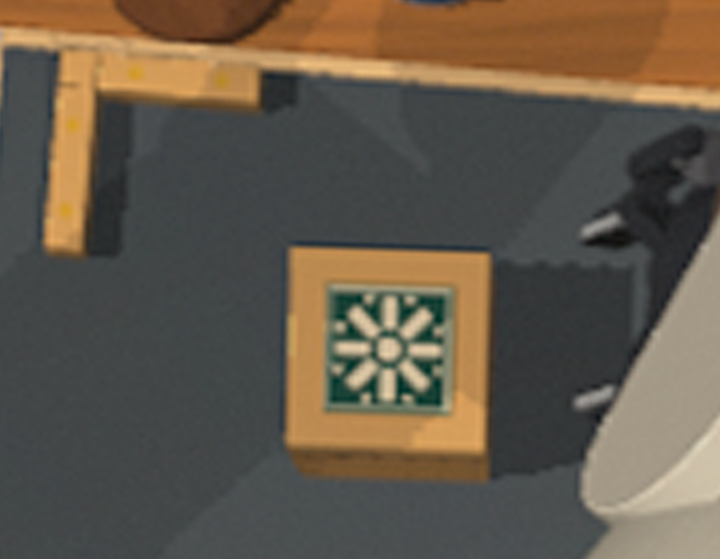

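The carved face is up. The block's centre is at about (0.546, 0.045), yaw about -0.025. Now the slides: first +x to just short of the far fence line.

```bash
cat >> h.py <<'E'
PSI=-.075; CORNER=np.array([.692,.2015,.015]); TP=.003
def bw(x,y,z):   # corner frame -> world
    c,s=np.cos(PSI),np.sin(PSI); return CORNER+[c*x-s*y,s*x+c*y,z]
def to_b(P):
    c,s=np.cos(PSI),np.sin(PSI); d=P-CORNER; return np.array([c*d[0]+s*d[1],-s*d[0]+c*d[1],d[2]])
def lead_b(yaw): return to_b(lead_point(TP,yaw)).round(4)
E
python3 - <<'E'
from h import *
b=to_b(np.array([.546,.045,.06])); print("block in corner frame",b)
s=manip.sense(); manip.move_straight(s["ee_pos"]+[0,0,.06],v=.25); manip.move_gripper(.05)
yaw=PSI; z=.022
P,o=tcp(bw(b[0]-.09,b[1],.16),yaw,TP); manip.movep(P,o)
manip.move_straight(tcp(bw(b[0]-.08,b[1],z),yaw,TP)[0],v=.2)
print(manip.move_straight(tcp(bw(b[0]-.03,b[1],z),yaw,TP)[0],v=.04,guard=2.5),lead_b(yaw),manip.sense()["wrist_force"])
manip.move_straight(tcp(bw(-.105,b[1],z),yaw,TP)[0],v=.06); print(lead_b(yaw),manip.sense()["wrist_force"])
manip.move_straight(tcp(bw(-.135,b[1],z),yaw,TP)[0],v=.2)
manip.move_straight(tcp(bw(-.16,b[1],.17),yaw,TP)[0],v=.25)
yaw=PSI+np.pi/2
P,o=tcp(bw(-.055,b[1]-.095,.16),yaw,TP); manip.movep(P,o)
p=manip.read_camera("top"); im=rectify(p,.105,(.5,.78),(-.10,.26),.5); cv2.imwrite("pics/t4.png",im[:,:,::-1])
hsv=cv2.cvtColor(im,cv2.COLOR_RGB2HSV); m=((hsv[...,0]>60)&(hsv[...,0]<95)&(hsv[...,1]>120)).astype(np.uint8)
m=cv2.morphologyEx(m,cv2.MORPH_CLOSE,np.ones((25,25)))
r=cv2.minAreaRect(max(cv2.findContours(m,0,2)[0],key=cv2.contourArea)); print(r, to_b(np.array([.78-r[0][1]*.0005,.26-r[0][0]*.0005,.06])), manip.sense()["time"])
E
```

```text
block in corner frame [-0.13386307 -0.16699979  0.045     ]
True [-0.1851 -0.1671  0.0216] [-0.3389533   0.60974996 -0.48200154]
[-0.1057 -0.167   0.0213] [-4.54214988 -0.14699664 -1.72826869]
((443.9957275390625, 312.842041015625), (108.08973693847656, 109.73715209960938), 4.351077556610107) [-0.05597783 -0.16816501  0.045     ] 36.35
```

The block is at (-0.056, -0.168) in the corner frame with yaw matching the board, as planned. Now I push +y to the left fence, then +x to the far fence.

Run:
```python
from h import *
yaw=PSI+np.pi/2; z=.022; f=lambda: manip.sense()["wrist_force"].round(1)
go=lambda x,y,zz,v,g=None: manip.move_straight(tcp(bw(x,y,zz),yaw,TP)[0],v=v,guard=g)
go(-.056,-.248,z,.2)
go(-.056,-.110,z,.07); print(lead_b(yaw),f())
print(go(-.056,-.094,z,.03,14),lead_b(yaw),f())
go(-.056,-.135,z,.2); go(-.056,-.16,.17,.25)
yaw=PSI
P,o=tcp(bw(-.15,-.052,.16),yaw,TP); manip.movep(P,o)
go(-.135,-.052,z,.2)
print(go(-.094,-.052,z,.03,16),lead_b(yaw),f())
go(-.135,-.052,z,.2); go(-.16,-.052,.18,.25)
p=manip.read_camera("top"); im=rectify(p,.105,(.56,.74),(.06,.26),.25); cv2.imwrite("pics/t5.png",im[:,:,::-1]); print(manip.sense()["time"])
```

```text
[-0.056  -0.1098  0.022 ] [-0.4 -5.2 -0.1]
True [-0.0561 -0.1     0.0218] [-3.6 -7.5  6.2]
True [-0.104  -0.0523  0.0212] [-0.4  0.4 -0.8]
45.8083
```

View pics/t5.png

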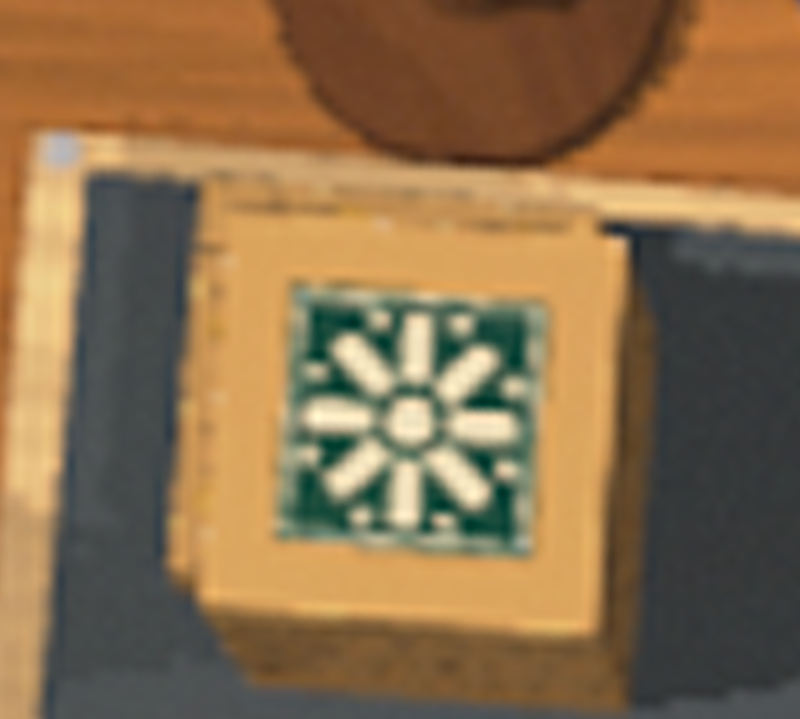

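The block is square in the corner and against the left fence, with about 3 mm left at the far fence because the guard tripped early. I'll press +x again harder, then +y.

Run:
```python
from h import *
yaw=PSI; z=.022; f=lambda: manip.sense()["wrist_force"].round(1)
go=lambda x,y,zz,v,g=None: manip.move_straight(tcp(bw(x,y,zz),yaw,TP)[0],v=v,guard=g)
def press(x,y,dx,dy):   # creep on 0.7 mm at a time until it pushes back firmly
    for i in range(16):
        go(x+dx*i,y+dy*i,z,.02,40); n=np.linalg.norm(f()[:2])
        if n>16: break
    print(i,lead_b(yaw),f())
go(-.135,-.052,z,.2); press(-.106,-.052,.0007,0)
go(-.135,-.052,z,.2); go(-.16,-.052,.17,.25)
yaw=PSI+np.pi/2
P,o=tcp(bw(-.052,-.15,.16),yaw,TP); manip.movep(P,o)
go(-.052,-.135,z,.2); press(-.052,-.104,0,.0007)
go(-.052,-.135,z,.2); go(-.052,-.19,.18,.25)
p=manip.read_camera("top"); im=rectify(p,.105,(.56,.74),(.06,.26),.25)
hsv=cv2.cvtColor(im,cv2.COLOR_RGB2HSV); m=((hsv[...,0]>60)&(hsv[...,0]<95)&(hsv[...,1]>120)).astype(np.uint8)
m=cv2.morphologyEx(m,cv2.MORPH_CLOSE,np.ones((45,45)))
r=cv2.minAreaRect(max(cv2.findContours(m,0,2)[0],key=cv2.contourArea)); print(r, to_b(np.array([.74-r[0][1]*.00025,.26-r[0][0]*.00025,.06])), manip.sense()["time"])
```

```text
8 [-0.1013 -0.0521  0.0217] [-16.4  -0.1  10.3]
8 [-0.0519 -0.1     0.0219] [ -4.7 -16.5   3.5]
((406.432861328125, 475.4380187988281), (217.66232299804688, 93.29960632324219), 3.1603620052337646) [-0.06743022 -0.04829651  0.045     ] 59.2083
```

Run:
```python
from h import *
for cam in ("scene","top"):
    p=manip.read_camera(cam)
    im=rectify(p,.105,(.56,.74),(.06,.26),.25)
    hsv=cv2.cvtColor(im,cv2.COLOR_RGB2HSV); m=((hsv[...,0]>60)&(hsv[...,0]<100)&(hsv[...,1]>90)).astype(np.uint8)
    m[:190]=0; m[640:]=0; m[:,:200]=0; m[:,640:]=0
    r=cv2.minAreaRect(np.argwhere(cv2.morphologyEx(m,cv2.MORPH_OPEN,np.ones((5,5))))[:,::-1].astype(np.float32))
    print(cam,r,to_b(np.array([.74-r[0][1]*.00025,.26-r[0][0]*.00025,.06])))
```

```text
scene ((422.143798828125, 425.0741882324219), (205.023193359375, 209.5703887939453), 3.7112834453582764) [-0.05458035 -0.05126977  0.045     ]
top ((410.964111328125, 413.1966857910156), (219.9867706298828, 223.24591064453125), 3.4473867416381836) [-0.05182875 -0.04826021  0.045     ]
```

```bash
python3 -c "
from workcell import manip
print(manip.hand_in(), manip.sense()['time'])"
```

```text
the job is handed in; nothing more can be done
the job is handed in; nothing more can be done
```

I tipped the block over twice so the carved face is up, pushed it firmly against both fences, and handed the job in at about 60 s; no verdict came back, but the last camera check put it within about 5 mm of home and square to about 0.015 rad.

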